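# Feed a slide cassette under the low guard of a reader with a push stick

## Task

Pick up the yellow push stick by its black handle and use it to push the blue cassette along the guide rails, in under the low guard of the white reader, until the reader's red-capped spring latch rises and then drops shut behind the cassette. Feed gently: the latch and the sprung stop inside are set a little differently each time, so feel for the stop, and do not go on pressing hard once the latch has dropped. Then draw the stick right out of the guard and leave it lying flat on the bench; keep the fingers off the cassette and reader, and leave the other things alone.

Things in the scene. Friction and masses are not known exactly. Their poses are not given: they have to be found in the camera images.
- reader: White guarded slide reader, orange lip over its mouth, fixed. Origin on the bench in the middle of the mouth; x = feed direction into the reader, z up. Guard from x = 0 to 150 mm, 85 mm wide, 50 mm high; opening 53 mm wide, 26 mm high, its floor is the bench. The red-capped latch stands out of the roof to 76 mm (83 lifted). The latch drops once the cassette's rear edge has passed x = 30 to 46 mm.
- rail_end (a point): Point on the bench midway between the outer ends of the two aluminium guide rails, which run from here straight to the reader mouth. Rails 12 mm wide, 12 mm high, 135 mm long, inner faces 53 mm apart (26.5 mm either side of the feed axis).
- latch (a joint): Spring latch in the guard roof, m: 0 = down (nose 13 mm above the bench; also before the cassette comes), 0.007 = riding on the cassette. The cassette's front lifts it by a ramp: a first bump of 3 to 6 N. It drops to 0 behind the cassette and holds it in. Latch and backstop share a setting that shifts both 0 to 16 mm along the feed from run to run and is not reported.
- backstop (a joint): Sprung stop deep in the guard, m: 0 = free, grows as the cassette presses it along the feed; 1.6 N at first touch, then 1.6 N per mm. First touched 3 mm before the latch drops (6.4 N on the stop; with the drag of cassette, latch and stick the push felt at the handle is then 9 to 13 N). More than 0.0085 (15 N on the stop, 17 N or more at the handle) overdrives it and counts as damage.
- cassette: Blue slide cassette, rigid, 60 (x, along the feed) x 50 (y) x 20 mm, about 0.1 kg, loose between the guide rails. Origin at the centre of its underside; x towards the reader.
- cassette_rear (a point): Middle of the cassette's rear face, 4 mm above its underside: where the stick pushes.
- push_stick: Yellow push stick, 0.12 kg, lying flat on the bench. Origin on its underside under the middle of the handle; x along the blade to its tip. Blade 24 mm wide, 8 mm high, tip face at x = 135 mm; it passes under the latch. Foot under the handle 64 x 36 x 12 mm. Black upright handle, 26 x 26 mm square, from z = 12 to 85 mm; grasp it from above.
- stick_tip (a point): Middle of the stick's tip end face, 135 mm in front of the handle axis, 4 mm above the underside.
- stick_grip (a point): Point on the handle's axis to grasp, 62 mm above the stick's underside.
- bottle_small: Small brown bottle, 34 x 35 x 64 mm, bystander; origin under its centre.
- petri_0: Petri dish, 59 mm across, 14 mm high, bystander; origin under its centre.
- tape_roll: Roll of brown tape lying flat, 92 x 90 x 48 mm, bystander; origin under its centre.
There are look-alikes about, which are no part of the job. Of the things that look like the push_stick, the smaller one is meant. Several things look just like the cassette: the one meant starts nearest to the robot's base.

How it is judged (in metres and radians):
On the way, in this order (a step that is already met when the one before it is completed fails the run):
1. the push stick, pushing on the cassette, feeds it in under the guard and under the lifted latch (value of joint latch above 0.005 m and contact force between push_stick and cassette above 0.2 N), for 0.05 s.
2. the latch has dropped behind the cassette, which is held against the sprung backstop (value of joint latch below 0.002 m and value of joint backstop above 0.0015 m), for 0.2 s.
At the end, for the whole second after the job is handed in: Latch down (under 2 mm) behind the cassette, which presses the backstop in by 1.5 to 8.5 mm, its centre over 55 mm inside the mouth, at rest. Push stick out of the guard (tip and handle at least 5 mm before the mouth), flat on the bench (tilt under 0.08 rad, under 6 mm up), at rest (all of step 2 and value of joint backstop below 0.0085 m and x of cassette in the frame of reader above 0.055 m and x of each of stick_tip, push_stick in the frame of reader below -0.005 m and angle between push_stick's own z axis and vertical below 0.08 rad and height (world z) of push_stick below 0.006 m and linear speed of each of push_stick, cassette below 0.02 m/s); the robot touches nothing.
It fails at once if the backstop is overdriven (pressed in more than 8.5 mm) (value of joint backstop above 0.0085 m).
It fails at once if fingers on the cassette (more than 0.5 N) (contact force between the fingers and cassette above 0.5 N).
It fails at once if fingers or arm on the reader (more than 3 N) (contact force between any of the fingers, the arm and reader above 3 N).
It fails at once if the small bottle, petri dish or tape roll is moved more than 20 mm (distance of any of bottle_small, petri_0, tape_roll from where it was at the start of the episode above 0.02 m).
It also fails if it takes over 64 s, if anything falls off the work surface, if the arm or the gripper's body presses on something with over 40 N, if the wrist force passes 120 N, or if a joint passes its speed limit or range.

## Robot

A 6-joint arm with a two-finger parallel gripper is mounted at the origin on a cart in front of the work surface, level with it; the furniture and walls round the work are solid. World frame = base frame: x ahead of the robot, y to its left, z up, the work surface at z = 0. Lengths are in m, angles in degrees, forces in N, time in s.
With the tool pointing down it reaches from about 0.25 to 0.725 m from the base axis. Payload 9.7 kg.
Tool frame: the origin (TCP) lies at the very end of the fingers, on their centre line; the grasp point (between the pads) lies 19 mm behind it (bot.grip_point_offset is the z of the grasp point in the tool frame, in m); z points along the fingers, x is the direction in which the jaws open and shut, and the axes are right-handed (so a half turn about z gives the same grasp; the last joint's range is limited). The gripper opens to 85 mm and grips with 20 to 120 N. Pads are 22 mm wide; open, the fingers measure 114 mm over their backs; the gripper's body (76 mm by 85 mm) begins 54 mm behind the grasp point. The pads swing forward as they close: fully open they stand 13 mm farther back than shut.
Start: joints at [64.4, 4.979, 10.078, 95.1, 0, 90], TCP at [0.238, 0.496, 0.231] pointing down, gripper open.
Joint ranges: [-179.16, 179.16], [-48.56, 103.87], [-65.8, 70.77], [-126.05, 130.52], [-82.76, 87.17], [-180, 180]. Speed limits (degrees/s): [127.2, 127.2, 147.25, 180, 180, 180].

## Interface

Orientations are given as [roll, pitch, yaw] about the fixed x, y, z axes, in that order (R = Rz(yaw) Ry(pitch) Rx(roll)).
In Python, from workcell import get_obs, viewer, job_done, bot gives the robot as it stands.
- The arm moves only by the shell command python3 -m handwheel 'ROWS' [FORCE]. ROWS is JSON, a list of rows, each a list of 5 numbers: the closure, from 0 (fully open) to 1 (shut), then the shift along the world's x, y, z in m, then the turn about the world's z in degrees. A call has 1 to 5 rows; each row is the pose to reach, as a shift and turn from the pose measured when the call began; what a row does not reach only later rows make up. A row lasts 1/10 s, in which the tool goes at most 50 mm and 8.59 degrees, less where a joint would pass 70% of its speed; a pose out of reach is approached as far as the arm can. A call with a gripper value outside its range is refused whole. The fingers move at their own pace and stop on an object; FORCE is the grip in N (left out, the last holds). Time passes only in rows, so rows that repeat a pose let the fingers close. It gives the time, the measured TCP pose, the force and the opening at its end, in the units of the state.
- get_obs(): the state, without advancing time (a new reading comes with each control period).
- viewer.camera(name): name is "side" or "top" or "wrist"; returns a dict with "color" (480x640x3 uint8, blue, green, red), "K" (3x3 intrinsics, pixels), "origin" and "orientation" of the camera in the world. Camera axes: x right, y down, z forward; pixel columns grow to the right and rows downward; lengths in m; the calibration is good to about 2 mm. A picture is of the moment at which its call begins. There is no depth.
- job_done(): hands the job in, once; it reports no verdict.
The state is a dict: "time": time; "q": joint angles; "qd": joint speeds; "joint_efforts": joint torques, N m; "ee_pos": TCP position; "tcp_rot": TCP orientation; "wrist_force": force on the tool from outside, world axes, zero at the start; "torque": the same for the moment, N m; "opening": finger opening in m.
Only numpy, scipy, OpenCV 4.12 (cv2) and the standard library are available. Lean on these libraries where they do the work, as an engineer would, in place of code of your own. Each camera call takes 0.05 s, during which the arm holds its last target.

## Working session

There is one attempt and no reset: what is moved stays moved. The work goes in short steps, Python scripts to look and compute and a shell command to move; the robot and the scene stay as the last step left them, time stands still between calls to the robot, and variables do not carry over. Pictures are saved under pics/ and viewed, and the job is handed in when it is done.

```bash
mkdir -p pics; ls
python3 - <<'E'
from workcell import get_obs, viewer, bot
import cv2
print(get_obs()); print(bot.grip_point_offset)
for n in("top","side","wrist"):
    c=viewer.camera(n); cv2.imwrite(f"pics/{n}0.png",c["color"]); print(n,c["K"],c["origin"],c["orientation"])
E
```

```text
pics
{'time': 0.0, 'q': array([ 6.44002769e+01,  5.01057087e+00,  1.00351629e+01,  9.51003042e+01,
       -1.78123772e-04,  9.00005183e+01]), 'qd': array([-0.09127238, -0.11205051,  0.02482576,  0.00739022, -0.00265413,
       -0.05693287]), 'joint_efforts': array([ 3.97225594e-03, -5.20378911e+01,  4.64813697e+01,  1.58292800e-02,
        3.29618424e-04,  3.73696423e-06]), 'ee_pos': array([0.2375456 , 0.49580001, 0.2305945 ]), 'tcp_rot': array([1.79999821e+02, 7.57121900e-02, 6.43997585e+01]), 'wrist_force': array([ 0.02037584,  0.31453582, -0.57519278]), 'torque': array([-0.00928603,  0.00320634,  0.02455612]), 'opening': 0.08538219627628325}
-0.0187
top [[536.68991469   0.         316.29541232]
 [  0.         536.68991469 242.3297885 ]
 [  0.           0.           1.        ]] [ 0.44336511 -0.1687671   1.46250687] [-175.57944337    0.27963083  -89.8847794 ]
side [[485.84807092   0.         324.70806501]
 [  0.         485.84807092 240.06300606]
 [  0.           0.           1.        ]] [0.97414336 0.84240173 1.01982732] [-131.12970034   -0.73329617  157.68209009]
wrist [[398.41933061   0.         324.66731022]
 [  0.         398.41933061 240.05429823]
 [  0.           0.           1.        ]] [0.1693262  0.53004999 0.37315619] [1.62375012e+02 4.58124165e-02 6.43560179e+01]
```

View pics/top0.png

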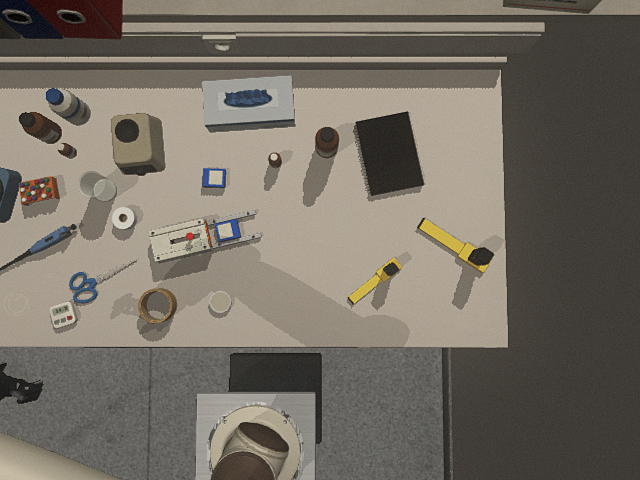

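View pics/side0.png

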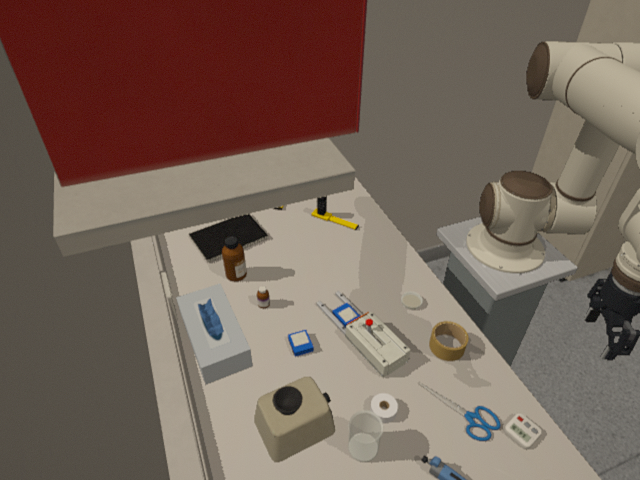

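View pics/wrist0.png

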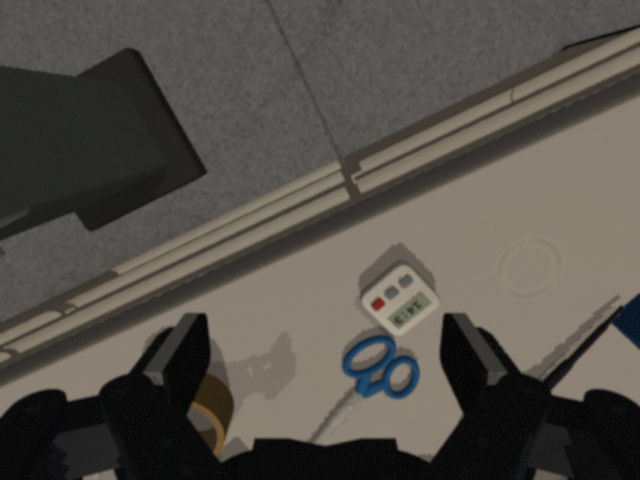

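The top view shows two yellow sticks: the smaller at about (375,282) and the larger at (455,245). The blue cassettes are at (228,230), between the rails, and (214,178). The smaller stick and the cassette nearest the base (228,230) are the ones meant. I'll confirm both in crops and measure.

```bash
cat > h.py <<'E'
import numpy as np, cv2
from scipy.spatial.transform import Rotation as R
from workcell import get_obs, viewer, bot
def cam(n): return viewer.camera(n)
def rot(c): return R.from_euler('xyz',c["orientation"],degrees=True).as_matrix()
def ray(c,p):
    d=np.linalg.inv(c["K"])@np.array([p[0],p[1],1.]); d=rot(c)@d; return np.array(c["origin"]),d/np.linalg.norm(d)
def onz(c,p,z=0.):
    o,d=ray(c,p); return o+d*(z-o[2])/d[2]
def proj(c,P):
    q=c["K"]@(rot(c).T@(np.array(P)-c["origin"])); return q[:2]/q[2]
def tri(rs):
    A=np.zeros((3,3));b=np.zeros(3)
    for o,d in rs:
        M=np.eye(3)-np.outer(d,d);A+=M;b+=M@o
    p=np.linalg.solve(A,b); return p,[np.linalg.norm((np.eye(3)-np.outer(d,d))@(p-o)) for o,d in rs]
def crop(c,x,y,w,h,s,name):
    cv2.imwrite(name,cv2.resize(c["color"][y:y+h,x:x+w],None,fx=s,fy=s,interpolation=cv2.INTER_CUBIC))
def comps(mask,amin=15):
    n,l,st,ce=cv2.connectedComponentsWithStats(mask.astype('uint8'))
    return [(st[i].tolist(),ce[i].round(1).tolist(),l==i) for i in range(1,n) if st[i][4]>=amin]
E
python3 - <<'E'
from h import *
c=cam("top"); s=cam("side")
crop(c,140,190,380,130,2,"pics/tc1.png")
crop(c,140,195,140,80,5.5,"pics/tc2.png")
crop(s,260,180,180,210,2.8,"pics/sc1.png")
E
```

```text
(no output)
```

View pics/tc1.png

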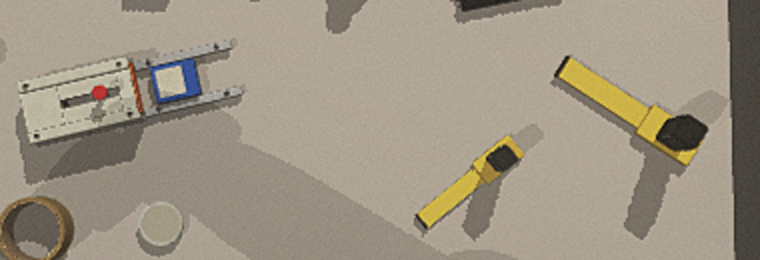

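View pics/tc2.png

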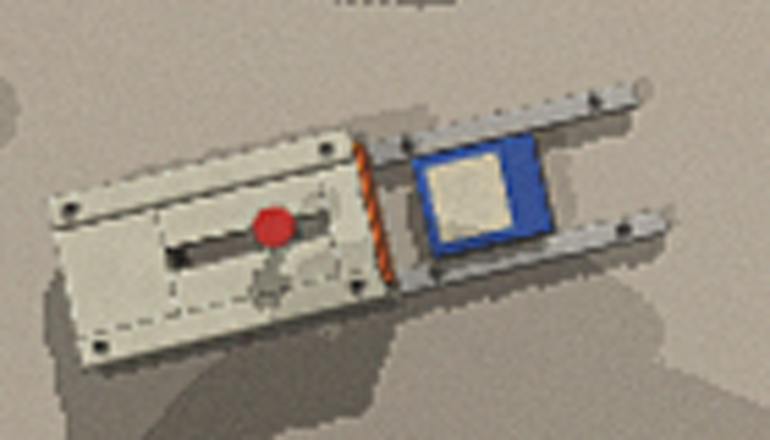

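View pics/sc1.png

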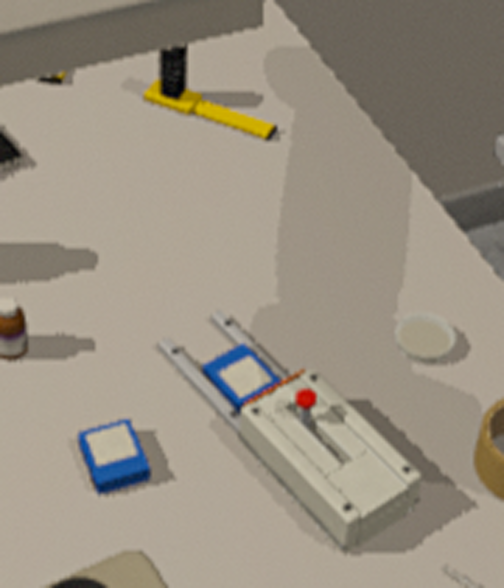

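The crops confirm both: the smaller stick has its handle top near top-view (391,268) and tip near (351,301). The cassette is between the rails at (228,231), in front of the orange lip at about (208,234). Next, the measurements.

Run:
```python
from h import *
c=cam("top"); s=cam("side")
def hsv(c): return cv2.cvtColor(c["color"],cv2.COLOR_BGR2HSV)
H=hsv(c); S=hsv(s)
for nm,c_,h in(("top",c,H),("side",s,S)):
    y=cv2.inRange(h,(20,120,80),(34,255,255)); 
    print(nm,"yellow",[(a,b) for a,b,_ in comps(y)])
    b=cv2.inRange(h,(105,150,70),(125,255,255)); print(nm,"blue",[(a,bb) for a,bb,_ in comps(b,40)])
    r=cv2.inRange(h,(0,180,120),(4,255,255))|cv2.inRange(h,(175,180,120),(180,255,255)); print("red",[(a,bb) for a,bb,_ in comps(r,8)][:6])
    k=cv2.inRange(h,(0,0,0),(180,255,50)); print("dark",[(a,bb) for a,bb,_ in comps(k,20) if a[4]<400])
# top: rail/axis points by hand, on z=.012
P=lambda u,v,z: onz(c,(140+u/5.5-0.4,195+v/5.5-0.4),z).round(4)
print("rail upper top end",P(636,95,.012),"lower",P(668,220,.012))
print("roof corners",P(352,132,.05),P(392,292,.05),P(52,205,.05),P(85,362,.05))
# stick blade: principal direction of yellow comp in top
y=cv2.inRange(H,(20,120,80),(34,255,255))
m=[q for q in comps(y,40) if q[0][0]<405][0][2]
cnt=max(cv2.findContours(m.astype('uint8'),0,1)[0],key=cv2.contourArea)
print(cv2.minAreaRect(cnt))
crop(c,335,250,75,65,10,"pics/st1.png")
crop(s,300,170,70,65,10,"pics/st2.png")
```

```text
top yellow [([419, 219, 73, 54, 833], [451.4, 243.2]), ([349, 258, 53, 46, 511], [372.5, 281.8])]
top blue [([203, 169, 22, 18, 148], [211.6, 177.3]), ([215, 220, 25, 21, 158], [230.6, 229.5])]
red [([186, 233, 7, 7, 36], [189.2, 235.7])]
dark [([90, 0, 31, 37, 96], [104.9, 17.8]), ([6, 13, 23, 9, 136], [17.4, 17.1]), ([60, 12, 22, 10, 136], [70.7, 16.9]), ([52, 93, 11, 12, 36], [58.6, 100.2]), ([74, 104, 5, 11, 21], [76.2, 110.0]), ([19, 112, 17, 15, 148], [26.8, 119.4]), ([115, 119, 23, 21, 228], [126.1, 128.3]), ([52, 132, 9, 11, 20], [57.6, 137.4]), ([321, 132, 13, 11, 38], [326.3, 138.3]), ([120, 165, 37, 10, 177], [138.6, 169.4]), ([0, 180, 4, 21, 43], [1.0, 190.6]), ([10, 194, 7, 15, 28], [13.0, 199.9]), ([468, 248, 25, 17, 231], [480.6, 256.1]), ([0, 250, 33, 20, 81], [17.3, 258.9]), ([115, 347, 60, 1, 60], [144.5, 347.0]), ([443, 376, 8, 104, 341], [445.2, 435.7])]
side yellow [([311, 208, 47, 22, 290], [333.8, 219.0]), ([430, 326, 25, 34, 200], [438.9, 347.4]), ([456, 331, 12, 21, 42], [462.8, 343.8])]
side blue [([333, 303, 19, 23, 114], [340.7, 312.5]), ([289, 334, 24, 22, 203], [301.3, 347.2])]
red [([366, 319, 7, 6, 34], [368.8, 321.8]), ([518, 417, 5, 4, 10], [520.0, 418.5])]
dark [([528, 90, 12, 6, 23], [532.6, 92.9]), ([318, 197, 8, 18, 133], [321.5, 205.3]), ([324, 393, 6, 9, 25], [326.7, 397.1]), ([422, 456, 6, 7, 24], [424.6, 459.3]), ([451, 473, 10, 7, 20], [455.0, 476.4])]
rail upper top end [0.6384 0.005  0.012 ] lower [ 0.5763 -0.0114  0.012 ]
roof corners [0.6152 0.1373 0.05  ] [0.5379 0.1167 0.05  ] [0.5796 0.2812 0.05  ] [0.504  0.2634 0.05  ]
((373.9756164550781, 280.71954345703125), (13.274770736694336, 60.595420837402344), 51.34019470214844)
```

View pics/st1.png

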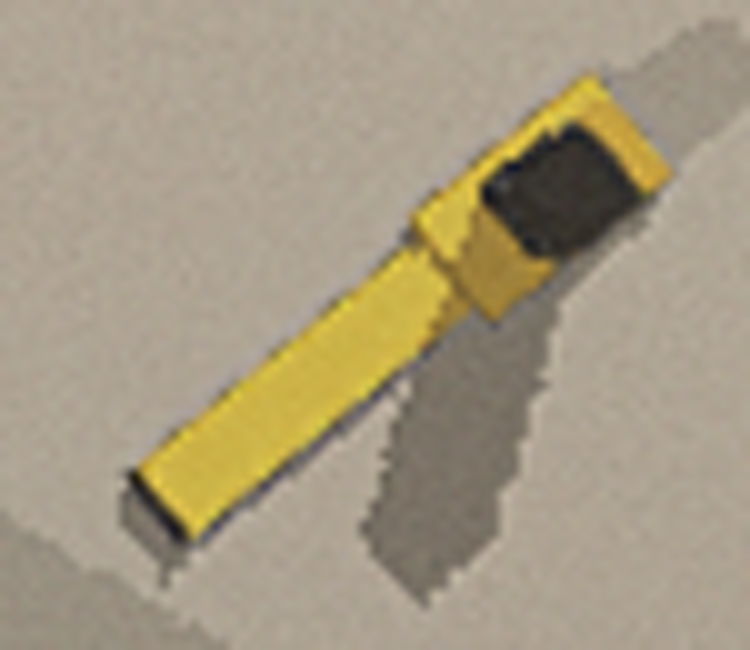

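View pics/st2.png

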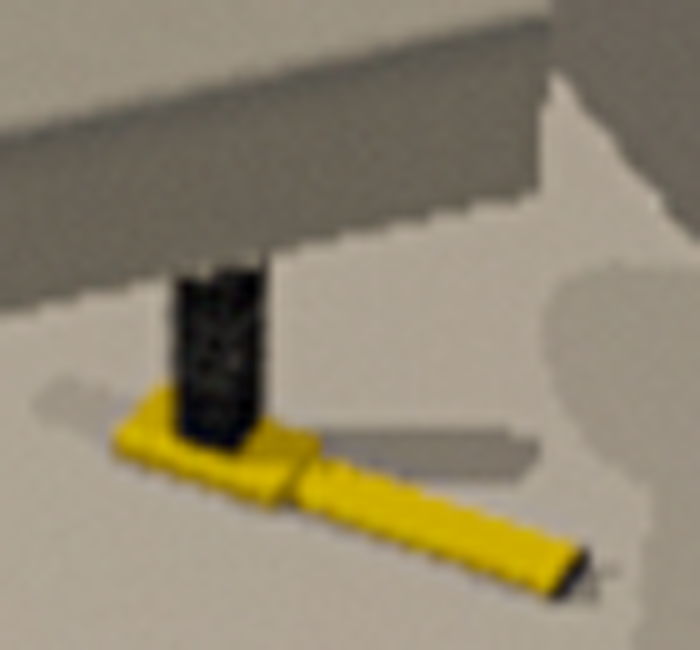

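Run:
```python
from h import *
c=cam("top"); s=cam("side")
T=lambda u,v:(335+u/10-.45,250+v/10-.45); S=lambda u,v:(300+u/10-.45,170+v/10-.45)
print("handle top tri",tri([ray(c,T(562,190)),ray(s,S(222,268))]))
print("handle top@.085",onz(c,T(562,190),.085),onz(s,S(222,268),.085))
print("foot@.012",onz(c,T(542.5,198),.012), "side foot corners" , onz(s,S(217,445),.012))
print("tip tri",tri([ray(c,T(155,512)),ray(s,S(570,574))]), onz(c,T(160,505),.008), onz(s,S(565,570),.008))
tip=onz(c,T(160,505),.008); f=onz(c,T(542.5,198),.012); d=(tip-f)[:2]; print("len",np.linalg.norm(d),"yaw",np.degrees(np.arctan2(d[1],d[0])))
# blade edges
for a,b in(((410,245),(135,470)),((405,362),(200,540))):
    A=onz(c,T(*a),.008);B=onz(c,T(*b),.008);d=(B-A)[:2];print("edge yaw",np.degrees(np.arctan2(d[1],d[0])))
Q=lambda u,v:(140+u/5.5-.45,195+v/5.5-.45)
def line(a,b,z):
    A=onz(c,Q(*a),z);B=onz(c,Q(*b),z);d=(A-B)[:2];return np.degrees(np.arctan2(d[1],d[0]))
print("roof edges yaw",line((52,203),(350,130),.05),line((85,364),(392,293),.05), "rails", line((375,150),(636,90),.012),line((405,288),(668,218),.012))
mouth=(onz(c,Q(355,132),.05)+onz(c,Q(392,292),.05))/2; print("mouth roof mid",mouth)
# cassette top corners z=.02
cs=[onz(c,Q(*p),.02) for p in((413,157),(533,134),(553,232),(437,257))]; print("cassette c",np.mean(cs,0),[np.linalg.norm(cs[i]-cs[(i+1)%4]).round(4) for i in range(4)]); 
print(line((413,157),(533,134),.02),line((437,257),(553,232),.02))
# side check of latch cap
print("cap",tri([ray(c,(189.2,235.7)),ray(s,(368.8,321.8))]))
print("bystanders", onz(c,(157,307),.02),onz(c,(220,301),.01),onz(c,(275,160),.03))
```

```text
handle top tri (array([ 0.48200232, -0.35287612,  0.08115074]), [np.float64(0.0009586741037882797), np.float64(0.0009586741037884658)])
handle top@.085 [ 0.48275372 -0.35279026  0.085     ] [ 0.48320683 -0.34745682  0.085     ]
foot@.012 [ 0.48267411 -0.35726515  0.012     ] side foot corners [ 0.48427632 -0.34758084  0.012     ]
tip tri (array([ 0.39758212, -0.2528835 ,  0.00251634]), [np.float64(0.0003311565984417452), np.float64(0.0003311565984417254)]) [ 0.39992535 -0.25407356  0.008     ] [ 0.40104992 -0.24928959  0.008     ]
len 0.13227192547939648 yaw 128.7259328044186
edge yaw 129.17763961700746
edge yaw 130.7995712934491
roof edges yaw 103.9727293858457 103.17895645830815 rails 103.13828237717216 105.07759474497449
mouth roof mid [0.5766666  0.12639086 0.05      ]
cassette c [0.58792144 0.0784315  0.02      ] [np.float64(0.06), np.float64(0.0495), np.float64(0.0581), np.float64(0.0509)]
101.01584322323475 102.31842220967337
cap (array([0.56693627, 0.16946782, 0.07256913]), [np.float64(0.0007286384819005845), np.float64(0.0007286384819006413)])
bystanders [0.38067541 0.26423726 0.02      ] [0.39668062 0.0976633  0.01      ] [ 0.77771631 -0.0491784   0.03      ]
```

Measurements in the world frame:
- **Feed axis:** yaw about 103.7°.
- **Mouth:** (0.577, 0.126).
- **Cassette centre:** (0.588, 0.078).
- **Stick handle:** about (0.4825, -0.354), yaw about 129.5°.

I'll carry the gripper over the stick at this height and turn it to about 39.5°, so the jaws close across the blade.

```bash
python3 -m handwheel '[[0,0.013,-0.047,0,-5],[0,0.026,-0.094,0,-10],[0,0.039,-0.141,0,-15],[0,0.052,-0.188,0,-20],[0,0.065,-0.235,0,-25]]' 80; python3 -m handwheel '[[0,0.013,-0.047,0,0],[0,0.026,-0.094,0,0],[0,0.039,-0.141,0,0],[0,0.052,-0.188,0,0],[0,0.065,-0.235,0,0]]'; python3 -m handwheel '[[0,0.013,-0.047,0,0],[0,0.026,-0.094,0,0],[0,0.039,-0.141,0,0],[0,0.052,-0.188,0,0],[0,0.065,-0.235,0,0]]'
```

```text
time: 0.95
ee_pos: [0.3026, 0.2593, 0.2313]
tcp_rot: [180.0, -0.0, 39.2]
wrist_force: [1.3, 0.7, 0.6]
opening: 0.0855
time: 1.45
ee_pos: [0.3676, 0.0223, 0.2317]
tcp_rot: [179.9, -0.1, 39.2]
wrist_force: [2.1, 1.3, 0.8]
opening: 0.0853
time: 1.95
ee_pos: [0.4326, -0.215, 0.2319]
tcp_rot: [179.9, -0.1, 39.2]
wrist_force: [1.6, 0.7, 1.1]
opening: 0.0856
```

```bash
python3 -m handwheel '[[0,0.016,-0.046,0,0],[0,0.032,-0.092,0,0],[0,0.05,-0.139,0,0],[0,0.05,-0.139,0,0]]'
python3 - <<'E'
from h import *
w=cam("wrist"); cv2.imwrite("pics/w1.png",w["color"]); print(get_obs()["ee_pos"],w["origin"])
for P in((.4825,-.354,.085),(.4825,-.354,.0),(.3985,-.253,.008)): print(proj(w,P))
E
```

```text
time: 2.35
ee_pos: [0.4834, -0.3586, 0.2277]
tcp_rot: [-179.9, -0.0, 39.0]
wrist_force: [-0.5, 0.8, -1.1]
opening: 0.0852
[ 0.48278808 -0.35632168  0.22901144] [ 0.43648389 -0.29805302  0.3703875 ]
[325.30316963 217.56146406]
[325.12764628 195.31118887]
[323.02865417  39.60403112]
```

View pics/w1.png

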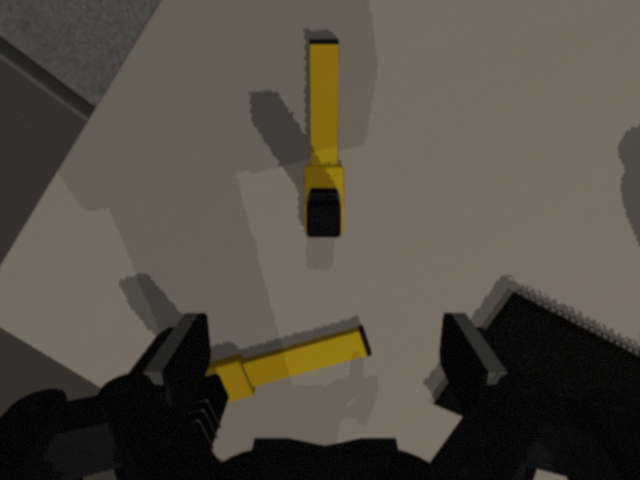

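Run:
```python
from h import *
w=cam("wrist"); t=cam("top")
crop(w,280,20,90,230,2.6,"pics/w1c.png"); crop(w,290,155,70,95,6,"pics/w1d.png")
hs=cv2.cvtColor(w["color"],cv2.COLOR_BGR2HSV)
y=cv2.inRange(hs,(18,120,60),(34,255,255))
m=[q for q in comps(y,200) if q[1][1]<220][0]; print(m[0],m[1])
rows=[];
for r in range(50,160,10):
    x=np.where(m[2][r])[0]; rows.append((r,x.min(),x.max()))
print(rows)
a=np.array(rows); p=np.polyfit(a[:,0],a[:,1:].mean(1),1); u=lambda r:np.polyval(p,r)
A=onz(w,(u(50),50),.008);B=onz(w,(u(155),155),.008); d=A-B; print("yaw blade",np.degrees(np.arctan2(d[1],d[0])))
print("tip",onz(w,(u(42),42),.008))
print("toptri", tri([ray(w,(323.7,219.5)),ray(t,(390.8,268.5))]),onz(w,(323.7,219.5),.085), "tcp",get_obs()["ee_pos"],get_obs()["tcp_rot"])
```

```text
[303, 47, 40, 189, 4556] [322.2, 126.3]
[(50, np.int64(308), np.int64(336)), (60, np.int64(308), np.int64(336)), (70, np.int64(308), np.int64(336)), (80, np.int64(308), np.int64(336)), (90, np.int64(308), np.int64(336)), (100, np.int64(309), np.int64(336)), (110, np.int64(308), np.int64(336)), (120, np.int64(309), np.int64(335)), (130, np.int64(309), np.int64(335)), (140, np.int64(309), np.int64(335)), (150, np.int64(309), np.int64(335))]
yaw blade 128.89895646378284
tip [ 0.39826243 -0.25248339  0.008     ]
toptri (array([ 0.48266779, -0.35365965,  0.08335027]), [np.float64(0.0005785290227665674), np.float64(0.0005785290227665959)]) [ 0.48214704 -0.35384972  0.085     ] tcp [ 0.48242672 -0.35390907  0.23148112] [ 1.79976701e+02 -1.14740378e-01  3.91801213e+01]
```

View pics/w1d.png

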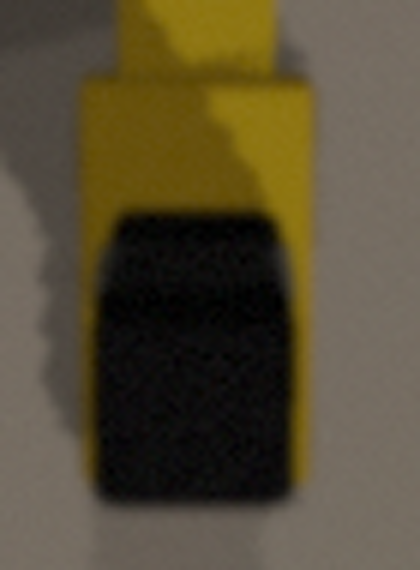

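The wrist view agrees: the handle top is at (323.7,221), height measured 83–85 mm, yaw 128.9°, directly under the TCP. I'll descend to TCP z ≈ 0.046 and close.

```bash
python3 -m handwheel '[[0,0,0,-0.045,0],[0,0,0,-0.09,0],[0,0,0,-0.135,0],[0,0,0,-0.17,0],[0,0,0,-0.185,0]]'; python3 -m handwheel '[[0,0,0,0,0],[0.5,0,0,0,0],[1,0,0,0,0],[1,0,0,0,0],[1,0,0,0,0]]' 80;  python3 -m handwheel '[[1,0,0,0,0],[1,0,0,0,0],[1,0,0,0,0]]'
```

```text
time: 3.0
ee_pos: [0.4811, -0.3516, 0.0442]
tcp_rot: [-179.9, -0.1, 39.3]
wrist_force: [-0.2, 0.0, 0.0]
opening: 0.0856
time: 3.5
ee_pos: [0.4816, -0.3521, 0.0454]
tcp_rot: [-180.0, -0.1, 39.3]
wrist_force: [-0.3, -0.8, 0.5]
opening: 0.0286
time: 3.8
ee_pos: [0.4816, -0.3521, 0.0453]
tcp_rot: [-180.0, -0.1, 39.3]
wrist_force: [0.3, 0.1, -1.0]
opening: 0.0249
```

```bash
python3 -m handwheel '[[1,0,0,0.02,0],[1,0,0,0.045,0],[1,0.02,0.03,0.045,-4],[1,0.042,0.068,0.045,-9],[1,0.064,0.104,0.045,-14]]'; python3 -m handwheel '[[1,0.022,0.036,0,-3],[1,0.044,0.072,0,-6],[1,0.066,0.108,0,-9],[1,0.087,0.140,0,-11],[1,0.087,0.140,0,-11]]'
python3 - <<'E'
from h import *
t=cam("top");w=cam("wrist");cv2.imwrite("pics/w2.png",w["color"]);crop(t,150,180,260,150,3,"pics/t2.png");print(get_obs())
E
```

```text
time: 4.3
ee_pos: [0.546, -0.2472, 0.0905]
tcp_rot: [-180.0, -0.1, 25.0]
wrist_force: [0.9, -0.6, -1.0]
opening: 0.0252
time: 4.8
ee_pos: [0.6348, -0.1032, 0.0899]
tcp_rot: [-179.9, -0.1, 14.2]
wrist_force: [-0.9, -0.6, -2.2]
opening: 0.0251
{'time': 4.9, 'q': array([-9.56650601e+00,  1.70811770e+01,  8.43422963e+00,  8.13231492e+01,
        6.87696766e-02,  6.63390441e+01]), 'qd': array([-1.97894162, -0.83984695, -0.75127659,  0.09688476, -0.15671626,
       -0.34799927]), 'joint_efforts': array([  2.02986985, -65.89306355,  48.07379723,  -0.13265981,
         0.1516001 ,   0.1726322 ]), 'ee_pos': array([ 0.63307852, -0.10634968,  0.08995991]), 'tcp_rot': array([-1.79949012e+02, -5.49885040e-02,  1.40944433e+01]), 'wrist_force': array([-0.73005879, -0.12154564, -1.2058362 ]), 'torque': array([0.01989837, 0.03032659, 0.00141853]), 'opening': 0.024965730745382733}
```

View pics/w2.png

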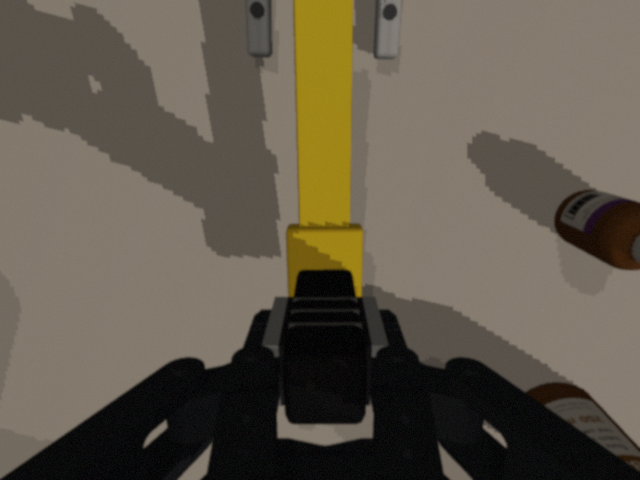

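View pics/t2.png

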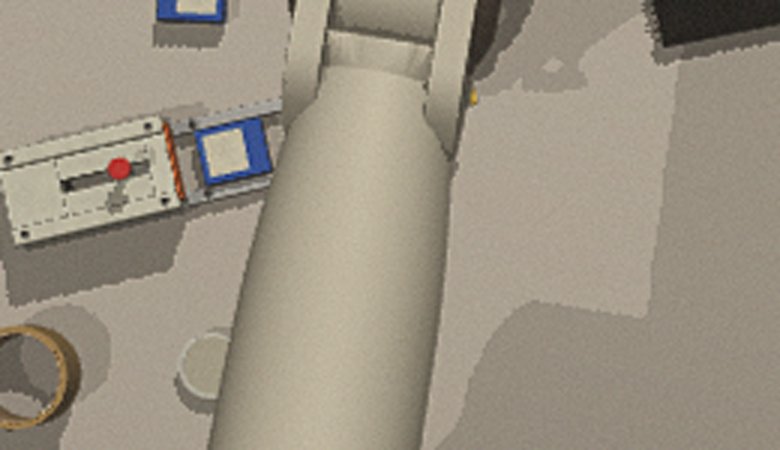

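Run:
```python
from h import *
w=cam("wrist"); crop(w,230,0,190,120,4,"pics/w2c.png"); s=cam("side"); crop(s,250,170,200,180,4,"pics/s2.png")
hs=cv2.cvtColor(w["color"],cv2.COLOR_BGR2HSV); y=cv2.inRange(hs,(18,120,60),(34,255,255))
for r in(5,50,100,150,200):
    x=np.where(y[r])[0]; print(r,x.min(),x.max(), onz(w,((x.min()+x.max())/2,r),.053))
```

```text
5 294 352 [0.60525021 0.00931608 0.053     ]
50 295 352 [ 0.60939438 -0.00648342  0.053     ]
100 296 351 [ 0.61408268 -0.02528877  0.053     ]
150 297 350 [ 0.61911878 -0.04548919  0.053     ]
200 299 350 [ 0.62498731 -0.06713473  0.053     ]
```

View pics/w2c.png

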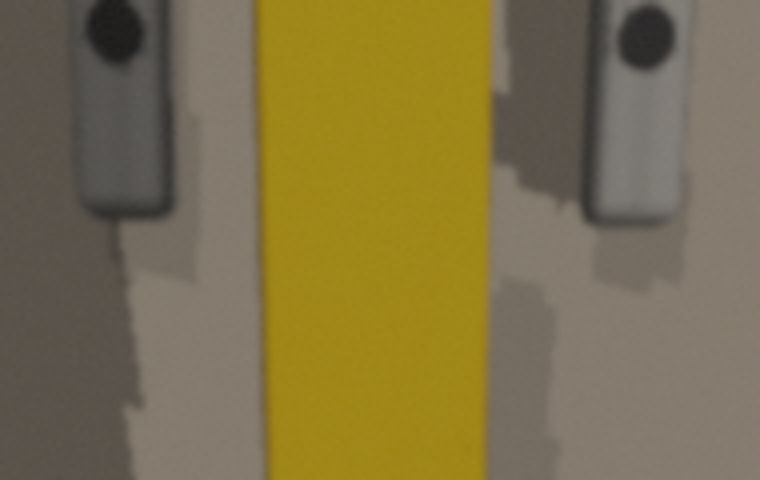

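View pics/s2.png

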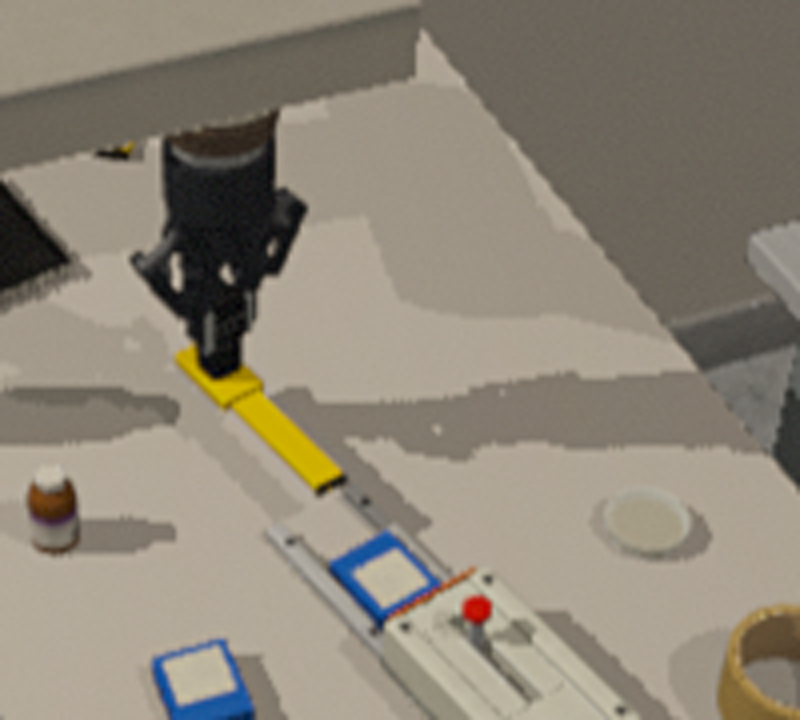

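Run:
```python
from h import *
w=cam("wrist"); o=get_obs()
Q=lambda u,v:(230+u/4-.4,v/4-.4)
L=onz(w,Q(119,210),.012);Rr=onz(w,Q(641,219),.012)
print("rail end centres",L,Rr,"mid",(L+Rr)/2,"gap",np.linalg.norm(L-Rr)); n=(L-Rr)[:2]; print("feed yaw from ends",np.degrees(np.arctan2(n[1],n[0]))-90)
re=((L+Rr)/2)[:2]
m=np.array([.5767,.1264]); d=m-re; print("rail len",np.linalg.norm(d),"feed yaw",np.degrees(np.arctan2(d[1],d[0])))
f=d/np.linalg.norm(d); lat=np.array([-f[1],f[0]])
for r,a,b in((5,294,352),(50,295,352),(100,296,351),(150,297,350)):
    P=onz(w,((a+b)/2,r),.0525)[:2]; print("blade pt: along",(P-m)@f,"lat",(P-m)@lat)
g=o["ee_pos"][:2]; print("tcp",o["ee_pos"],"along",(g-m)@f,"lat",(g-m)@lat,"f",f)
s=cam("side")
# tip from side: crop4 (330,488)
P=onz(s,(250+330/4-.4,170+488/4-.4),.049); print("tip side along",(P[:2]-m)@f,"lat",(P[:2]-m)@lat)
```

```text
rail end centres [ 0.57640157 -0.01105792  0.012     ] [0.64077585 0.00383413 0.012     ] mid [ 0.60858871 -0.00361189  0.012     ] gap 0.0660743665213606
feed yaw from ends -256.9745883857066
rail len 0.13386553528302292 feed yaw 103.78118171305684
blade pt: along -0.12160743701077503 lat 0.0007300249431534045
blade pt: along -0.1380118573707227 lat 0.0005045952347011211
blade pt: along -0.15747885489376753 lat 0.0004744508109790179
blade pt: along -0.17839074817289363 lat 0.0004420689826517885
tcp [ 0.6325008  -0.10808109  0.09040148] along -0.2410235376132949 lat 0.001662356423911895 f [-0.23821448  0.97121257]
tip side along -0.10718977529088186 lat -0.00019885626830177974
```

The stick is aligned with the feed axis to within 1 mm, its tip about 27 mm behind the cassette. I'll lower it to just off the bench.

```bash
python3 -m handwheel '[[1,0,0,-0.02,0],[1,0,0,-0.036,0],[1,0,0,-0.041,0],[1,0,0,-0.043,0],[1,0,0,-0.043,0]]' 100
python3 - <<'E'
from h import *
for i in range(3): o=get_obs(); print(o["ee_pos"],o["wrist_force"],o["tcp_rot"])
s=cam("side"); crop(s,270,200,150,130,5,"pics/s3.png")
E
```

```text
time: 5.6
ee_pos: [0.6325, -0.1084, 0.0477]
tcp_rot: [-180.0, -0.1, 13.9]
wrist_force: [0.1, -1.0, -1.7]
opening: 0.0246
[ 0.63245095 -0.1084131   0.04767757] [ 0.07288683 -0.98268262 -1.66990361] [-1.79961703e+02 -9.47973490e-02  1.38913854e+01]
[ 0.63245095 -0.1084131   0.04767757] [ 0.07288683 -0.98268262 -1.66990361] [-1.79961703e+02 -9.47973490e-02  1.38913854e+01]
[ 0.63245095 -0.1084131   0.04767757] [ 0.07288683 -0.98268262 -1.66990361] [-1.79961703e+02 -9.47973490e-02  1.38913854e+01]
```

View pics/s3.png

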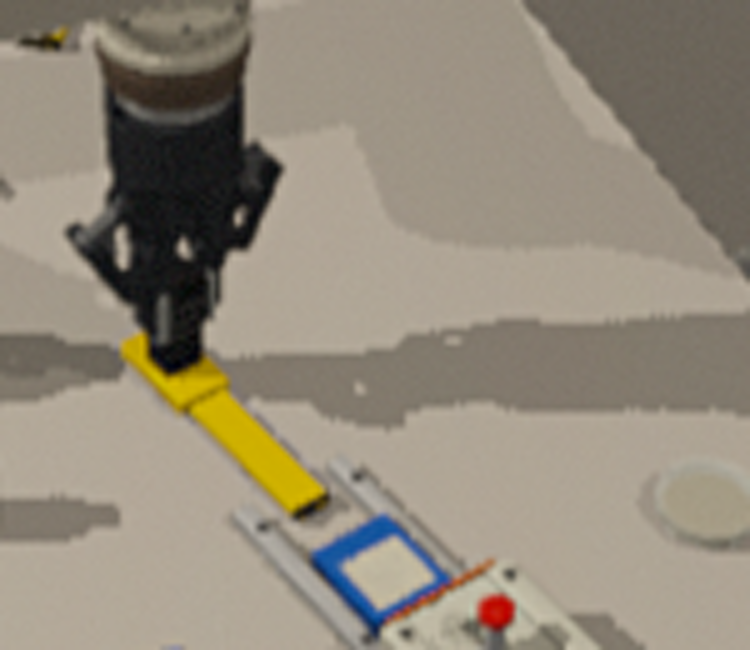

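```bash
python3 -m handwheel '[[1,-0.001,0.004,-0.001,0],[1,-0.002,0.008,-0.0015,0],[1,-0.003,0.012,-0.0015,0],[1,-0.004,0.016,-0.0015,0],[1,-0.005,0.020,-0.0015,0]]'; python3 -m handwheel '[[1,-0.001,0.004,0,0],[1,-0.002,0.008,0,0],[1,-0.003,0.012,0,0],[1,-0.004,0.016,0,0],[1,-0.005,0.020,0,0]]'
```

```text
time: 6.15
ee_pos: [0.6277, -0.0878, 0.0467]
tcp_rot: [-180.0, -0.1, 13.9]
wrist_force: [-0.4, 0.1, -1.3]
opening: 0.025
time: 6.65
ee_pos: [0.6226, -0.0676, 0.0468]
tcp_rot: [-180.0, -0.1, 13.9]
wrist_force: [0.5, -1.1, -0.2]
opening: 0.025
```

```bash
python3 -m handwheel '[[1,-0.001,0.004,0,0],[1,-0.002,0.008,0,0],[1,-0.003,0.012,0,0],[1,-0.004,0.016,0,0],[1,-0.005,0.020,0,0]]'
python3 - <<'E'
from h import *
s=cam("side"); crop(s,290,220,140,120,5,"pics/s4.png"); w=cam("wrist"); cv2.imwrite("pics/w4.png",w["color"])
o=get_obs(); m=np.array([.5767,.1264]);f=np.array([-.2382,.9712]);lat=np.array([-f[1],f[0]]); print((o["ee_pos"][:2]-m)@f,(o["ee_pos"][:2]-m)@lat,o["wrist_force"][:2]@f)
E
```

```text
time: 7.15
ee_pos: [0.6176, -0.0473, 0.0468]
tcp_rot: [-180.0, -0.1, 13.9]
wrist_force: [0.9, -1.2, -1.0]
opening: 0.0248
-0.17813809584935242 0.0016997424159305083 -0.19030930922200734
```

View pics/s4.png

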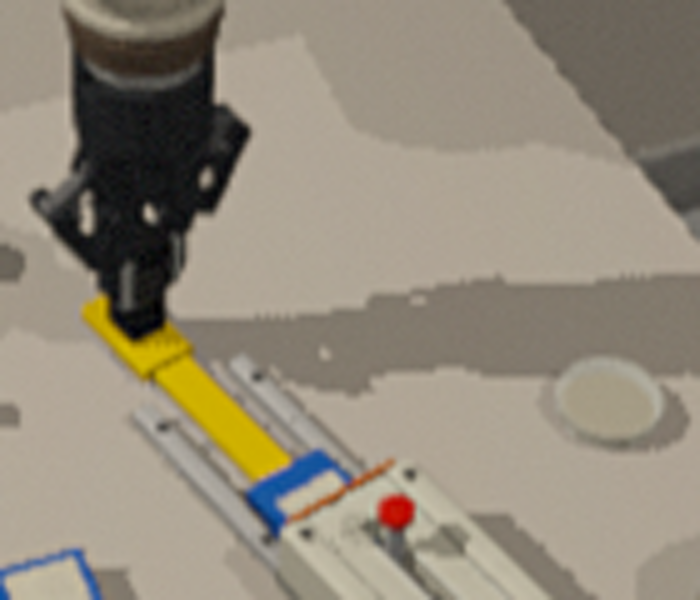

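View pics/w4.png

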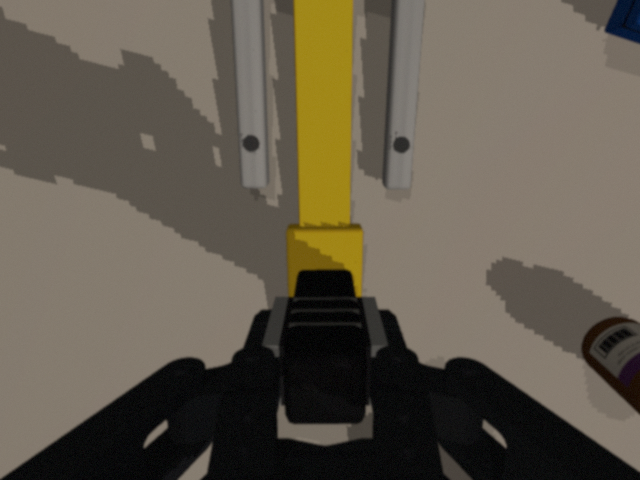

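The cassette is going in straight, its rear about 44 mm before the mouth. I'll continue in smaller steps and watch the latch.

```bash
python3 -m handwheel '[[1,-0.001,0.003,0,0],[1,-0.0015,0.006,0,0],[1,-0.002,0.009,0,0],[1,-0.003,0.012,0,0],[1,-0.0037,0.015,0,0]]';python3 -m handwheel '[[1,-0.001,0.003,0,0],[1,-0.0015,0.006,0,0],[1,-0.002,0.009,0,0],[1,-0.003,0.012,0,0],[1,-0.0037,0.015,0,0]]'
cat > chk.py <<'E'
from h import *
import sys
s=cam("side"); crop(s,310,240,120,100,5,f"pics/{sys.argv[1]}.png")
o=get_obs(); m=np.array([.5767,.1264]);f=np.array([-.2382,.9712]);lat=np.array([-f[1],f[0]]); print("along",(o["ee_pos"][:2]-m)@f,"lat",(o["ee_pos"][:2]-m)@lat,"F",o["wrist_force"][:2]@f)
S=cv2.cvtColor(s["color"],cv2.COLOR_BGR2HSV)
r=cv2.inRange(S,(0,180,120),(4,255,255))|cv2.inRange(S,(175,180,120),(180,255,255)); print("cap",[(a,bb) for a,bb,_ in comps(r,15) if 350<a[0]<390 and a[1]>300])
E
python3 chk.py s5
```

```text
time: 7.75
ee_pos: [0.6137, -0.0318, 0.0467]
tcp_rot: [-180.0, -0.1, 13.9]
wrist_force: [0.9, -1.0, -1.6]
opening: 0.0246
time: 8.25
ee_pos: [0.6103, -0.0171, 0.0471]
tcp_rot: [180.0, -0.2, 13.9]
wrist_force: [2.1, -5.9, 0.9]
opening: 0.0246
along -0.14659812927233098 lat 0.0016380659082892146 F -1.4140103735269305
cap [([366, 318, 7, 6, 33], [369.1, 320.3])]
```

View pics/s5.png

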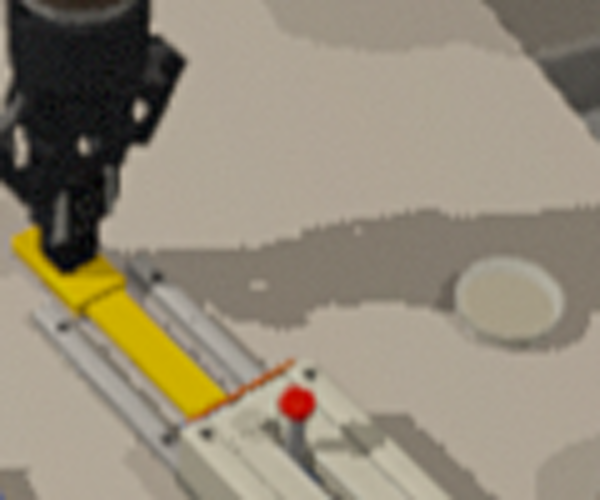

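The first bump came at about 6 N and the red cap moved up, from row 321.8 to 320.3. The tip is now about 12 mm before the mouth. I'll feed on.

```bash
python3 -m handwheel '[[1,-0.001,0.003,0,0],[1,-0.0015,0.006,0,0],[1,-0.002,0.009,0,0],[1,-0.003,0.012,0,0],[1,-0.0037,0.015,0,0]]';python3 -m handwheel '[[1,-0.0005,0.002,0,0],[1,-0.001,0.005,0,0],[1,-0.002,0.008,0,0],[1,-0.0025,0.010,0,0],[1,-0.003,0.012,0,0]]'; python3 chk.py s6
```

```text
time: 8.8
ee_pos: [0.6062, -0.0011, 0.0469]
tcp_rot: [-180.0, -0.2, 13.9]
wrist_force: [1.7, -3.1, -0.8]
opening: 0.0249
time: 9.3
ee_pos: [0.6032, 0.0111, 0.0469]
tcp_rot: [-180.0, -0.2, 13.9]
wrist_force: [1.1, -3.7, -1.2]
opening: 0.0247
along -0.1180030450547689 lat 0.0017579257835172888 F -1.2173342355469234
cap [([366, 318, 7, 6, 33], [369.1, 320.3])]
```

The tip is now about 17 mm inside, drag is about 3.5 N and the latch is up. From here I'll take 4 mm per call.

```bash
A='[[1,-0.0002,0.001,0,0],[1,-0.0005,0.002,0,0],[1,-0.0007,0.003,0,0],[1,-0.001,0.004,0,0],[1,-0.001,0.004,0,0]]'; true; python3 -m handwheel '[[1,-0.0002,0.001,0,0],[1,-0.0005,0.002,0,0],[1,-0.0007,0.003,0,0],[1,-0.001,0.004,0,0]]'; python3 -m handwheel '[[1,-0.0002,0.001,0,0],[1,-0.0005,0.002,0,0],[1,-0.0007,0.003,0,0],[1,-0.001,0.004,0,0]]'; python3 chk.py s7
```

```text
time: 9.75
ee_pos: [0.6021, 0.0154, 0.0469]
tcp_rot: [-180.0, -0.1, 13.9]
wrist_force: [1.8, -2.6, -0.6]
opening: 0.0253
time: 10.15
ee_pos: [0.6011, 0.0195, 0.0469]
tcp_rot: [-180.0, -0.2, 13.9]
wrist_force: [0.6, -3.4, -0.7]
opening: 0.025
along -0.10946388392732702 lat 0.0017992630755022992 F -2.889778369350238
cap [([366, 318, 7, 6, 33], [369.1, 320.3])]
```

```bash
python3 -m handwheel '[[1,-0.0002,0.001,0,0],[1,-0.0005,0.002,0,0],[1,-0.0005,0.002,0,0]]'; python3 -m handwheel '[[1,-0.0002,0.001,0,0],[1,-0.0005,0.002,0,0],[1,-0.0005,0.002,0,0]]'; python3 chk.py s8
```

```text
time: 10.5
ee_pos: [0.6004, 0.0219, 0.0469]
tcp_rot: [-179.9, -0.1, 14.0]
wrist_force: [2.2, -2.3, -1.8]
opening: 0.0247
time: 10.8
ee_pos: [0.5999, 0.0241, 0.0468]
tcp_rot: [-179.9, -0.1, 14.0]
wrist_force: [1.3, -2.6, -0.8]
opening: 0.0248
along -0.10488279432098468 lat 0.0018441196124196954 F -2.3944292249640844
cap [([366, 318, 7, 6, 33], [369.1, 320.3])]
```

```bash
python3 -m handwheel '[[1,-0.0002,0.001,0,0],[1,-0.0005,0.002,0,0],[1,-0.0005,0.002,0,0]]'; python3 -m handwheel '[[1,-0.0002,0.001,0,0],[1,-0.0005,0.002,0,0],[1,-0.0005,0.002,0,0]]'; python3 chk.py s9
```

```text
time: 11.15
ee_pos: [0.5994, 0.0263, 0.0468]
tcp_rot: [-179.9, -0.1, 14.0]
wrist_force: [2.0, -3.3, -1.7]
opening: 0.0251
time: 11.45
ee_pos: [0.5988, 0.0284, 0.0467]
tcp_rot: [-179.9, -0.1, 14.0]
wrist_force: [1.7, -2.8, -0.7]
opening: 0.0248
along -0.10040536644873496 lat 0.0018522980637060424 F -2.8245510367374638
cap [([366, 318, 7, 6, 33], [369.1, 320.3])]
```

```bash
python3 -m handwheel '[[1,-0.0002,0.001,0,0],[1,-0.0005,0.002,0,0],[1,-0.0005,0.002,0,0]]'; python3 -m handwheel '[[1,-0.0002,0.001,0,0],[1,-0.0005,0.002,0,0],[1,-0.0005,0.002,0,0]]'; python3 chk.py s10
```

```text
time: 11.8
ee_pos: [0.5983, 0.0306, 0.0467]
tcp_rot: [-179.9, -0.1, 14.0]
wrist_force: [1.3, -3.4, -1.0]
opening: 0.025
time: 12.1
ee_pos: [0.5978, 0.0328, 0.0467]
tcp_rot: [-179.9, -0.2, 14.0]
wrist_force: [1.8, -3.2, -1.7]
opening: 0.0247
along -0.09593840468442405 lat 0.0018183131110492334 F -2.836710203021761
cap [([366, 318, 7, 6, 33], [369.1, 320.3])]
```

```bash
python3 -m handwheel '[[1,-0.0002,0.001,0,0],[1,-0.0005,0.002,0,0],[1,-0.0005,0.002,0,0]]'; python3 chk.py s11
```

```text
time: 12.45
ee_pos: [0.5973, 0.035, 0.0467]
tcp_rot: [-179.9, -0.2, 14.0]
wrist_force: [2.1, -2.9, -2.1]
opening: 0.0246
along -0.0937264673014896 lat 0.0018111994061090896 F -3.15017905878467
cap [([366, 318, 7, 6, 33], [369.1, 320.3])]
```

```bash
python3 -m handwheel '[[1,-0.0002,0.001,0,0],[1,-0.0005,0.002,0,0],[1,-0.0005,0.002,0,0]]'; python3 chk.py s12
```

```text
time: 12.8
ee_pos: [0.5968, 0.0371, 0.0467]
tcp_rot: [-179.9, -0.2, 14.0]
wrist_force: [1.2, -1.8, -1.3]
opening: 0.0248
along -0.09151504621630573 lat 0.001817122690664413 F -1.4652170664590907
cap [([366, 318, 7, 6, 33], [369.1, 320.3])]
```

```bash
python3 -m handwheel '[[1,-0.0002,0.001,0,0],[1,-0.0002,0.001,0,0],[1,-0.0002,0.001,0,0]]'; python3 -m handwheel '[[1,-0.0002,0.001,0,0],[1,-0.0002,0.001,0,0],[1,-0.0002,0.001,0,0]]'; python3 chk.py s13
```

```text
time: 13.15
ee_pos: [0.5965, 0.0382, 0.0466]
tcp_rot: [-179.8, -0.2, 14.0]
wrist_force: [1.3, -2.3, -1.1]
opening: 0.0252
time: 13.45
ee_pos: [0.5963, 0.0393, 0.0466]
tcp_rot: [-179.8, -0.2, 14.0]
wrist_force: [2.5, -2.4, -1.1]
opening: 0.0247
along -0.08926034813783415 lat 0.0017320559068449725 F -2.6813694719670105
cap [([366, 318, 7, 6, 33], [369.1, 320.3])]
```

View pics/s13.png

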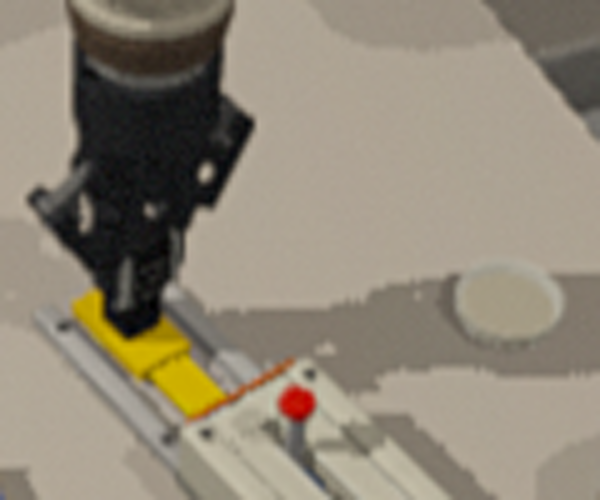

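Run:
```python
from h import *
s=cam("side");w=cam("wrist"); cv2.imwrite("pics/w13.png",w["color"]); crop(s,310,285,100,60,8,"pics/s13b.png")
m=np.array([.5767,.1264]);f=np.array([-.2382,.9712])
P=onz(s,(310+170/5-.4,240+361/5-.4),.012);print("foot front along",(P[:2]-m)@f)
for z in (.012,): P=onz(w,(325,226),z);print("wrist foot front",(P[:2]-m)@f)
```

```text
foot front along -0.05693025167399018
wrist foot front -0.060872483291479186
```

View pics/w13.png

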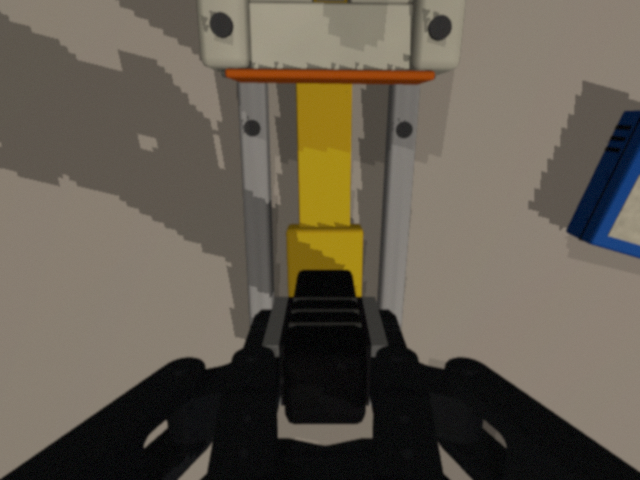

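View pics/s13b.png

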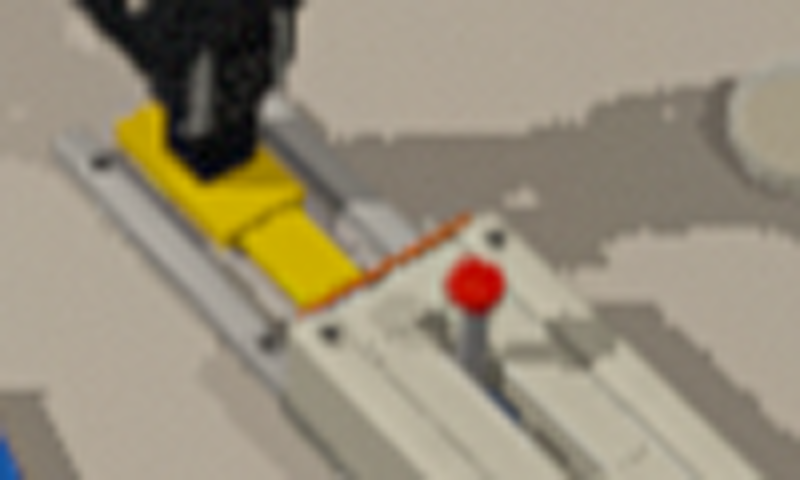

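No slip: the foot front is at about -59 mm, so the tip is about 43–44 mm in and the stop should be close. I'll go 1 mm at a time.

```bash
python3 -m handwheel '[[1,-0.0002,0.001,0,0],[1,-0.0002,0.001,0,0],[1,-0.0002,0.001,0,0]]'; python3 -m handwheel '[[1,-0.0002,0.001,0,0],[1,-0.0002,0.001,0,0],[1,-0.0002,0.001,0,0]]'; python3 chk.py s14
```

```text
time: 13.9
ee_pos: [0.596, 0.0404, 0.0466]
tcp_rot: [-179.8, -0.1, 14.0]
wrist_force: [1.6, -2.5, -1.3]
opening: 0.0248
time: 14.2
ee_pos: [0.5959, 0.0411, 0.0467]
tcp_rot: [-179.9, -0.2, 14.0]
wrist_force: [1.0, -5.2, 0.6]
opening: 0.025
along -0.08734260317976539 lat 0.0016622017280075588 F -5.739534881290386
cap [([366, 318, 7, 6, 31], [368.9, 320.4])]
```

That's the stop: 5.7 N. I'll keep going in 1 mm steps.

```bash
python3 -m handwheel '[[1,-0.0002,0.001,0,0],[1,-0.0002,0.001,0,0]]'; python3 chk.py s15
```

```text
time: 14.45
ee_pos: [0.5958, 0.0417, 0.047]
tcp_rot: [-179.9, -0.2, 14.0]
wrist_force: [0.5, -6.4, 0.7]
opening: 0.0251
along -0.08683783429359924 lat 0.0016558423390869432 F -7.398355313461615
cap [([366, 318, 7, 6, 30], [369.0, 320.5])]
```

```bash
python3 -m handwheel '[[1,-0.0002,0.001,0,0],[1,-0.0002,0.001,0,0]]'; python3 chk.py s16
```

```text
time: 14.7
ee_pos: [0.5957, 0.042, 0.0472]
tcp_rot: [-180.0, -0.2, 14.0]
wrist_force: [1.1, -6.7, 1.6]
opening: 0.0248
along -0.08648110300124688 lat 0.0015986037791831816 F -7.31381610336893
cap [([366, 318, 7, 6, 30], [369.0, 320.5])]
```

```bash
python3 -m handwheel '[[1,-0.0002,0.001,0,0],[1,-0.0004,0.002,0,0],[1,-0.0004,0.002,0,0]]'; python3 chk.py s17
```

```text
time: 15.05
ee_pos: [0.5955, 0.0432, 0.0475]
tcp_rot: [179.9, -0.2, 13.9]
wrist_force: [1.0, -8.9, 1.1]
opening: 0.0247
along -0.08530115019666583 lat 0.001532194675346405 F -7.538911197321218
cap [([366, 318, 7, 6, 30], [369.0, 320.5])]
```

```bash
python3 -m handwheel '[[1,-0.0002,0.001,0,0],[1,-0.0004,0.002,0,0],[1,-0.0004,0.002,0,0]]'; python3 chk.py s18
```

```text
time: 15.4
ee_pos: [0.5953, 0.0442, 0.0477]
tcp_rot: [179.8, -0.2, 13.9]
wrist_force: [2.4, -8.9, 1.1]
opening: 0.0243
along -0.08423392564819812 lat 0.0015204921829260686 F -9.098459114575803
cap [([366, 319, 7, 6, 34], [368.8, 321.8])]
```

The red cap has dropped back to its rest row (321.8), so the latch is shut. I'll draw back gently and check.

```bash
python3 -m handwheel '[[1,0.0005,-0.002,0,0],[1,0.001,-0.004,-0.0005,0],[1,0.0015,-0.006,-0.0005,0],[1,0.002,-0.008,-0.0005,0]]'; python3 chk.py s19
```

```text
time: 15.85
ee_pos: [0.5971, 0.0364, 0.0469]
tcp_rot: [179.8, -0.1, 13.9]
wrist_force: [-0.1, 0.1, -1.1]
opening: 0.0252
along -0.09264591224108722 lat 0.0015602414856498421 F 0.21345627783532728
cap [([366, 319, 7, 7, 35], [368.8, 321.9])]
```

View pics/s19.png

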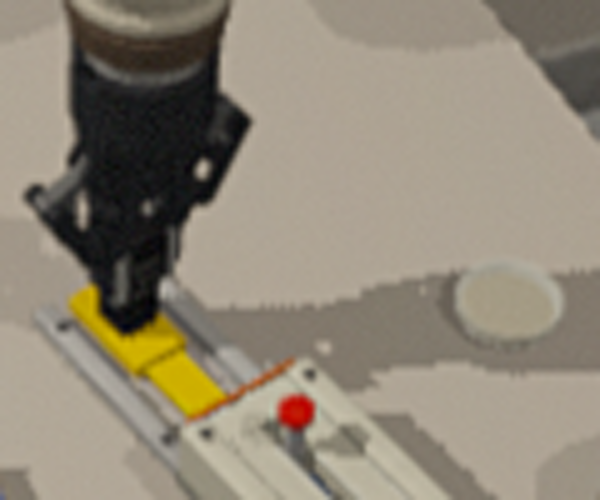

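The cap is visibly lower than in s13 (crop row 411 against 402) and the push force is gone, so the latch is holding. I'll withdraw the stick fully.

```bash
python3 -m handwheel '[[1,0.002,-0.008,0,0],[1,0.005,-0.021,0,0],[1,0.008,-0.034,0,0],[1,0.011,-0.046,0,0],[1,0.013,-0.054,0,0]]'; python3 -m handwheel '[[1,0.003,-0.013,0,0],[1,0.006,-0.026,0,0],[1,0.010,-0.040,0,0],[1,0.012,-0.048,0,0],[1,0.012,-0.048,0,0]]'; python3 chk.py s20;  python3 -m handwheel '[[1,0,0,-0.001,0],[1,0,0,-0.001,0],[1,0,0,-0.001,0]]'
```

```text
time: 16.4
ee_pos: [0.6106, -0.0196, 0.047]
tcp_rot: [179.8, -0.2, 13.9]
wrist_force: [-0.5, 0.1, -0.8]
opening: 0.0249
time: 16.9
ee_pos: [0.6228, -0.0689, 0.0468]
tcp_rot: [179.8, -0.2, 13.8]
wrist_force: [-0.4, 0.4, -1.6]
opening: 0.0251
along -0.19986153410081683 lat 0.001771907851354922 F -0.31172883542244606
cap [([366, 319, 7, 7, 33], [368.9, 321.9])]
time: 17.25
ee_pos: [0.6225, -0.0676, 0.0458]
tcp_rot: [179.8, -0.1, 13.8]
wrist_force: [0.8, -0.1, -1.5]
opening: 0.0248
```

View pics/s20.png

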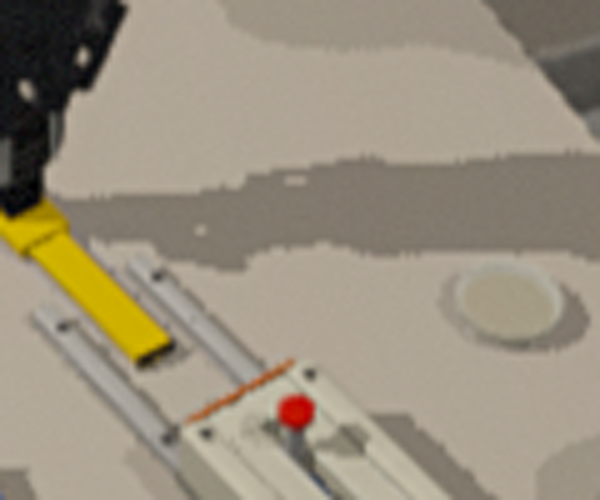

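```bash
python3 -m handwheel '[[1,0,0,-0.001,0],[1,0,0,-0.001,0],[1,0,0,-0.001,0]]';python3 -m handwheel '[[1,0,0,-0.001,0],[1,0,0,-0.001,0],[1,0,0,-0.001,0]]'
```

```text
time: 17.55
ee_pos: [0.6226, -0.0674, 0.045]
tcp_rot: [179.9, -0.2, 13.9]
wrist_force: [-0.2, 0.3, 0.6]
opening: 0.0251
time: 17.85
ee_pos: [0.6227, -0.0674, 0.0447]
tcp_rot: [179.8, -0.2, 13.9]
wrist_force: [-1.6, -0.6, 5.0]
opening: 0.025
```

The stick is on the bench (+5 N). I'll release and rise.

```bash
python3 -m handwheel '[[1,0,0,0.0005,0],[0.5,0,0,0.0005,0],[0,0,0,0.0005,0],[0,0,0,0.0005,0],[0,0,0,0.0005,0]]';python3 -m handwheel '[[0,0,0,0,0],[0,0,0,0,0],[0,0,0,0.01,0],[0,0,0,0.03,0],[0,0,0,0.06,0]]';python3 -m handwheel '[[0,0,0,0.04,0],[0,0,0,0.08,0],[0,0,0,0.12,0],[0,0,0,0.12,0]]'; python3 chk.py s21
python3 - <<'E'
from h import *
s=cam("side");crop(s,250,170,200,190,3.1,"pics/s22.png"); w=cam("wrist"); cv2.imwrite("pics/w22.png",w["color"])
E
```

```text
time: 18.35
ee_pos: [0.6227, -0.0674, 0.0451]
tcp_rot: [179.8, -0.2, 13.9]
wrist_force: [-0.2, -0.3, 0.6]
opening: 0.081
time: 18.85
ee_pos: [0.6218, -0.0673, 0.1049]
tcp_rot: [179.9, -0.1, 13.9]
wrist_force: [0.3, -0.4, 0.6]
opening: 0.0854
time: 19.25
ee_pos: [0.6233, -0.0675, 0.2322]
tcp_rot: [179.7, -0.6, 13.8]
wrist_force: [0.6, -0.7, -0.3]
opening: 0.0854
along -0.1992866183607552 lat 0.0012939456625847923 F -0.7177640709613832
cap [([366, 319, 7, 6, 34], [368.8, 321.8])]
```

View pics/s22.png

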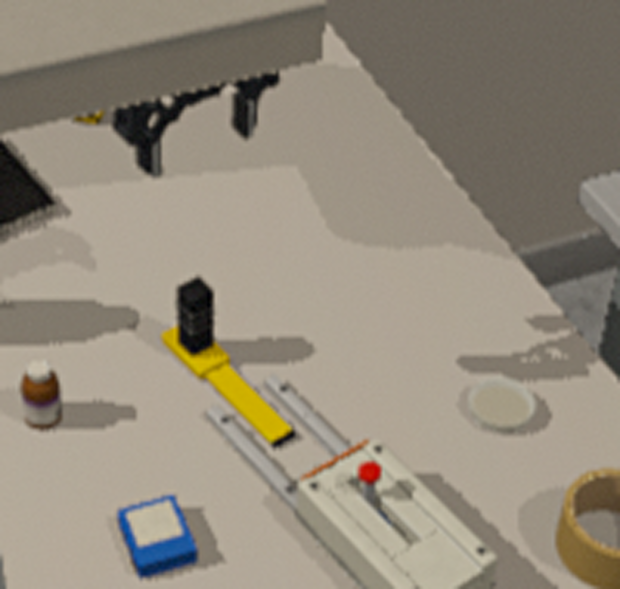

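View pics/w22.png

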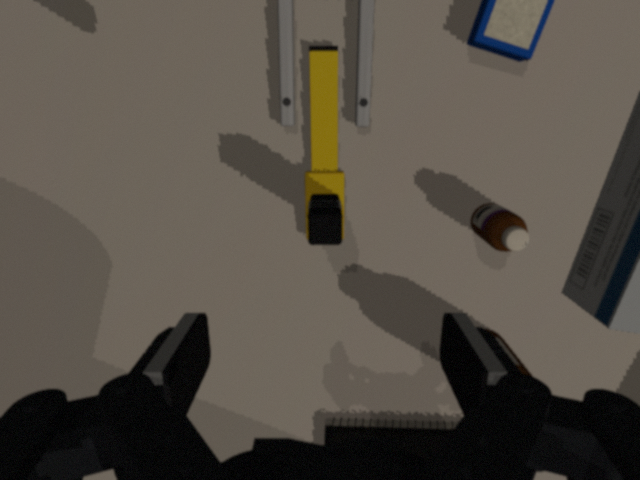

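The stick lies flat with its tip well before the mouth, the cap is at its down row (321.8), and the bystanders look untouched. I'll let it settle, then hand in.

```bash
python3 -m handwheel '[[0,0,0,0,0],[0,0,0,0,0],[0,0,0,0,0]]'
python3 - <<'E'
from h import *
t=cam("top"); s=cam("side"); m=np.array([.5767,.1264]);f=np.array([-.2382,.9712])
w=cam("wrist");hs=cv2.cvtColor(w["color"],cv2.COLOR_BGR2HSV); y=cv2.inRange(hs,(18,120,60),(34,255,255))
q=max(comps(y,200),key=lambda a:a[0][4]); P=onz(w,(q[1][0],q[0][1]-4),.008); print("tip along",(P[:2]-m)@f)
S=cv2.cvtColor(s["color"],cv2.COLOR_BGR2HSV); b=cv2.inRange(S,(105,150,70),(125,255,255)); print([(a,c) for a,c,_ in comps(b,5) if 320<a[0]<420 and 250<a[1]<380])
from workcell import job_done
job_done()
E
```

```text
time: 19.7
ee_pos: [0.6215, -0.0673, 0.2238]
tcp_rot: [179.9, 0.0, 13.9]
wrist_force: [-0.1, 0.1, 0.5]
opening: 0.0855
tip along -0.06887639713238741
[]
the job is handed in; nothing more can be done
```

I picked up the smaller yellow stick by its handle and pushed the cassette between the rails into the reader. The latch rose and then dropped shut behind the cassette. I then drew the stick out, set it on the bench between the rails, released it, and handed in at about 20 s.

- **Feed:** I felt a first bump of about 6 N as the latch rose. Drag was then about 3 N, and the stop was first felt at about 6 N. The latch dropped with about 9 N at the handle, well under the 17 N overdrive mark, and I backed off at once.
- **Last checks:** The red cap is back at its starting row in the side view (321.8, against 320.3 while lifted). The stick tip is about 69 mm before the mouth, and the stick looks flat in both views. No blue shows outside the reader, and the small bottle, petri dish and tape roll look unmoved.
- **Not measured:** The backstop travel and the cassette's exact depth cannot be read directly. I judged both from the push force, the stick position and the latch drop. No check failed; two views of the stick's position in the guard differed by about 4 mm, which didn't matter.

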